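Clamp the bearing cap in the drill jig and lock the bar with its thumb wedge

ROBOT

A 6-joint arm with a two-finger parallel gripper is mounted at the origin on a cart in front of the work surface, level with it; the furniture and walls round the work are solid. World frame = base frame: x ahead of the robot, y to its left, z up, the work surface at z = 0. Lengths are in mm, angles in rad, forces in N, time in s.
With the tool pointing down it reaches from about 325 to 750 mm from the base axis. Payload 7.6 kg.
Tool frame: the origin (TCP) lies midway between the tips of the shut fingers; the grasp point (between the pads) lies 19 mm behind it; z points along the fingers, y is the line along which they close (so a half turn about z gives the same grasp; the last joint's range is limited). The gripper opens to 85 mm and grips with 20 to 120 N. Pads are 22 mm wide; open, the fingers measure 114 mm over their backs; the gripper's body (76 mm by 85 mm) begins 54 mm behind the grasp point. The pads swing forward as they close: fully open they stand 13 mm farther back than shut.
Start: joints at [-1.345, 0.052, 1.401, -0, 1.689, -0.07], TCP at [153.065, -502.212, 231.323] pointing down, gripper open.
Joint ranges: [-2.9, 2.9], [-0.91, 2.17], [0.12, 2.37], [-1.06, 4.2], [0.26, 2.73], [-2.93, 2.93]. Speed limits (rad/s): [2.57, 2.57, 3.01, 3.14, 3.14, 3.14].

INTERFACE

Orientations are given as a rotation vector (axis times angle).
In Python, from rig import arm gives the robot as it stands.
- The arm moves only by the tool send_rows, never from a script. Its argument "increments" is a list that holds one entry, the list of rows, each a list of 7 numbers: the turn, a rotation vector about the tool's x, y, z in rad, then the shift along the tool's x, y, z in cm, then the closure, from 0 (fully open) to 1 (shut). In form: [[[wx, wy, wz, tx, ty, tz, grip], ...]]. A call has 1 to 8 rows; each row shifts and turns the commanded pose from where the row before left it, along the tool's axes as they then stand; what a row does not reach is not made up. A row lasts 1/8 s, in which the tool goes at most 62.5 mm and 10.7 degrees, less where a joint would pass 70% of its speed; a pose out of reach is approached as far as the arm can. A call with a gripper value outside its range is refused whole. The fingers move at their own pace and stop on an object; "newtons" is the grip in N (left out, the last holds). Time passes only in rows, so rows that do not move let the fingers close. It gives the time, the measured TCP pose, the force, the opening and the grip force at its end, in the units of the state.
- arm.observe(): the state, without advancing time (a new reading comes with each control period).
- arm.capture(name): name is "scene" or "top" or "wrist"; returns a dict with "img" (384x512x3 uint8, blue, green, red), "fx", "fy", "cx", "cy" (pixels), "world_to_cam" (4x4, takes a point from world to camera coordinates). Camera axes: x right, y down, z forward; pixel columns grow to the right and rows downward; lengths in mm; the calibration is good to about 2 mm. A picture is of the moment at which its call begins. There is no depth.
- arm.hand_in(): hands the job in; it is judged then, once.
Trained networks look in the newest picture that a camera, given by its name, has taken for a name from the list of things; names that differ only in an ending like _2 or _b are one class to them, and where a whole thing is asked for, a point or a joint stands for the part that bears it (a point fixed in the world has none). Each returns a list of dicts, best first, with "score" (0 to 1); they miss things now and then, are a little off and sometimes report something else, mostly with a low value. They report only what shows in the picture. A call takes as long as a camera call. They do not tell look-alikes from the thing itself.
- arm.spot_in(camera, query): "extent" ([centre column, centre row, width, height] in pixels, round what is visible of it).
- arm.cut_out(camera, query): "pixels" (384x512 bool, what is visible of it) and "extent" ([centre column, centre row, width, height] in pixels, round what is visible of it).
- arm.landmark_of(camera, query): "uv" ([column, row] in pixels: a listed point, or the origin of a listed thing).
The state is a dict: "t": time; "joints": joint angles; "dq": joint speeds; "joint_efforts": joint torques, N m; "eef_pos": TCP position; "tcp_rot": TCP orientation; "force": force on the tool from outside, world axes, zero at the start; "moment": the same for the moment, N m; "finger_gap": finger opening in mm; "grip_force": force on a finger pad.
Only numpy, scipy, OpenCV 4.12 (cv2) and the standard library are available. Lean on these libraries where they do the work, as an engineer would, in place of code of your own. Each camera call takes 0.05 s, during which the arm holds its last target. There are 200 camera calls.

TASK

Clamp the camshaft bearing cap that stands in the drill jig: push the sliding bar by its upright end plate until its nose holds the cap squarely against the fixed anvil, with no play left, then push the thumb wedge in along its ramp until it jams the bar fast, and let go. Push firmly but without hammering, and leave the two spare bearing caps on the bench where they lie.

Things in the scene. Friction and masses are not known exactly. Their poses are not given: they have to be found in the camera images.
- jig: Drill jig fixed on the bench: grey base plate 12 mm thick (x -55 to +65, y -62 to +76 mm from the origin, which is on the bench under it). x points away from its front (where the wedge sticks out) and is the level direction in which the wedge goes in; y runs along the bar from its end plate to the anvil; z up. A grey bridge over the bar covers x -30..30, y -44..-8 mm, up to z 62.
- anvil_face (a point): Centre of the face of the fixed dark steel anvil block that the cap is pressed against; the face looks along the jig's -y and is 70 mm wide, from z = 12 to 36 mm. At (0, 54, 24) mm in the jig's frame.
- plate_edge (a point): Middle of the lower front edge of the jig's level steel drill plate, at (-44, 11, 105) mm in the jig's frame. The plate is 10 mm thick, covers x -44..64, y -48..70 mm and stands on two rear posts; it overhangs bridge and cap, so the wedge's thumb plate is best pushed with the tool leaning back 30 to 45 degrees from vertical, fingers pointing forward and down under this edge.
- bar (a joint): Travel of the sliding steel bar towards the anvil (jig +y), m; 0 = drawn back, starts at 0 to 0.012. Its nose meets the cap seated flat on the anvil at 0.030 (the cap is at first up to 6 mm off the anvil and is pushed along). Without a cap it would run to 0.040. Stays where it is left; moves with about 2 N; press the cap on the anvil with 5 to 10 N.
- bar_push (a point): Centre of the outer (-y) face of the bar's dark upright end plate, 45 mm above the bench. The plate is 34 mm wide (jig x), 12 mm thick, from z = 13 to 67 mm, nothing above it. Push it along the jig's +y.
- wedge (a joint): Travel of the thumb wedge into the bridge along its ramp, m; starts at 0 to 0.010, stays where it is left, slides with about 3 N. The ramp falls 8 degrees: the wedge goes along jig +x and sinks slightly. It meets the top of the bar at 0.030 and jams within the next few mm, the push needed rising steeply; a final push of 12 to 25 N leaves it jammed when released. Hard stop at 0.044.
- wedge_push (a point): Centre of the front (-x) face of the dark upright thumb plate at the thick outer end of the steel wedge. The plate is 38 mm wide (jig y), 40 mm high (20 mm above and below this point), 12 mm thick behind this point. With the wedge at 0 the point is at (-84, -26, 46) mm in the jig's frame; it moves along with the wedge.
- cap_center (a point): Centre (half-way up) of the brown bearing cap with an arch below, 60 x 17 x 20 mm high, standing loose on the jig's base between anvil and bar nose, its 60 mm length across the bar (jig x) and along its own y axis. Clamped, its centre is at y = +45.5, z = 22 mm in the jig's frame.
- spare_cap0_center (a point): Centre (half-way up) of a spare bearing cap of the same shape lying loose on the bench to the right of the jig, nearer the robot. Leave alone.
- spare_cap1_center (a point): Centre (half-way up) of another spare bearing cap lying loose on the bench beyond the jig. Leave alone.
Mind the look-alikes: they are no part of the job. Leave any blue or turquoise look-alike of the part that bears cap_center alone.

How it is judged:
By the outcome, as a careful person would: the job done as asked, in the order asked, and still so for the second after the job is handed in, with the robot touching nothing.
It also fails if it takes over 40 s, if anything falls off the work surface, if the arm or the gripper's body presses on something with over 40 N, if the wrist force passes 120 N, or if a joint passes its speed limit or range.

## Working session

There is one attempt and no reset: what is moved stays moved. The work goes in short steps, Python scripts to look and compute and a tool call to move; the robot and the scene stay as the last step left them, time stands still between calls to the robot, and variables do not carry over. Pictures are saved under pics/ and viewed, at most 10 in all, crops included, and the job is handed in when it is done.

Besides the shell and the picture viewer there is one more tool, called after "Emit:" as name(argument=value, ...) on one line, values as JSON. send_rows: Moves the arm, as the interface text tells. Its arguments: {"type":"object","properties":{"increments":{"type":"array","items":{"type":"array","items":{"type":"array","items":{"type":"number"}}}},"newtons":{"type":"number"}},"required":["increments"]}

```bash
mkdir -p pics
cat > h.py <<'E'
import numpy as np, cv2
from scipy.spatial.transform import Rotation as R
from scipy.optimize import least_squares
from rig import arm
def proj(c,P):
    P=np.atleast_2d(P); q=P@c["world_to_cam"][:3,:3].T+c["world_to_cam"][:3,3]
    return np.c_[c["fx"]*q[:,0]/q[:,2]+c["cx"],c["fy"]*q[:,1]/q[:,2]+c["cy"]]
E
python3 - <<'E'
from h import *
ims=[]
for n in ("scene","top"):
    c=arm.capture(n); c["world_to_cam"]=np.array(c["world_to_cam"]); ims.append(c["img"])
    np.savez("pics/"+n+".npz",**c)
    cv2.imwrite(f"pics/{n}0.png",c["img"])
    for q in ("jig","anvil_face","plate_edge","bar_push","wedge_push","cap_center","spare_cap0_center","spare_cap1_center"):
        print(n,q,[(np.round(d["uv"]).tolist(),round(d["score"],2)) for d in arm.landmark_of(n,q)][:3])
E
```

```text
scene jig [([282.0, 227.0], 0.55)]
scene anvil_face [([268.0, 223.0], 0.7)]
scene plate_edge [([291.0, 210.0], 0.92)]
scene bar_push [([332.0, 204.0], 0.84)]
scene wedge_push [([308.0, 237.0], 0.63)]
scene cap_center [([191.0, 261.0], 0.71), ([206.0, 168.0], 0.7), ([267.0, 220.0], 0.56)]
scene spare_cap0_center [([346.0, 193.0], 0.6)]
scene spare_cap1_center [([239.0, 180.0], 0.67)]
top jig [([256.0, 227.0], 0.88)]
top anvil_face [([244.0, 209.0], 0.61)]
top plate_edge [([244.0, 232.0], 0.92)]
top bar_push [([291.0, 266.0], 0.63)]
top wedge_push [([243.0, 254.0], 0.59)]
top cap_center [([177.0, 172.0], 0.74), ([288.0, 110.0], 0.65)]
top spare_cap0_center [([336.0, 270.0], 0.73)]
top spare_cap1_center [([294.0, 155.0], 0.53)]
```

View pics/scene0.png

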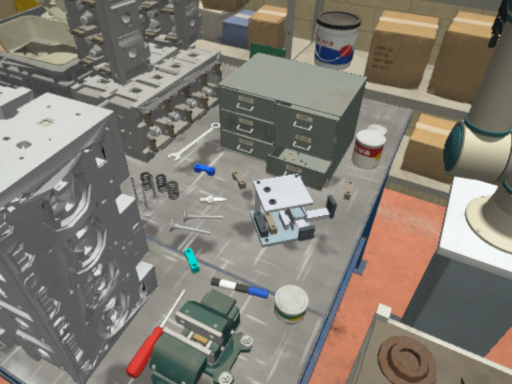

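View pics/top0.png

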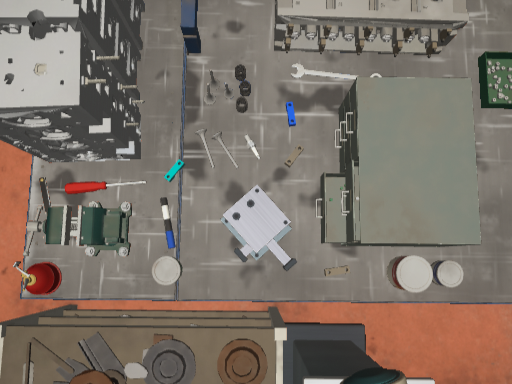

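Both pictures show the jig mid-bench: in the top view the drill plate is centred near (257,222), the bar's end plate near (291,264) and the thumb plate near (243,252). A cabinet drawer stands to the right of it near (333,208), and a spare cap lies at (336,270). The blue and turquoise look-alikes lie away from the jig.

```bash
cat >> h.py <<'E'
def load(n): return dict(np.load(f"pics/{n}.npz"))
def J(p,P):  # p=x,y,yaw : jig->world mm
    P=np.atleast_2d(P); c,s=np.cos(p[2]),np.sin(p[2])
    return np.c_[p[0]+c*P[:,0]-s*P[:,1],p[1]+s*P[:,0]+c*P[:,1],P[:,2]]
def pts(b,w):
    a=np.radians(8); return dict(jig=[0,0,0],anvil_face=[0,54,24],plate_edge=[-44,11,105],wedge_push=[-84+w*np.cos(a),-26,46-w*np.sin(a)],bar_push=None)
def fit(obs,p0,drop=()):
    # p = x,y,yaw,w,bx(=bar_push y in jig)
    def res(p):
        r=[]
        for c,q,uv in obs:
            P=[0,p[4],45] if q=="bar_push" else pts(0,p[3])[q]
            r+=list(proj(c,J(p,P))[0]-uv)
        return r+[(p[3]-5)/5]
    return least_squares(res,p0,loss="soft_l1",f_scale=2.)
E
python3 - <<'E'
from h import *
S,T=load("scene"),load("top")
for c in (S,T): print(np.round(np.linalg.inv(c["world_to_cam"])[:3,3]),c["fx"])
obs=[(S,"jig",(282,227)),(S,"anvil_face",(268,223)),(S,"plate_edge",(291,210)),(S,"bar_push",(332,204)),(S,"wedge_push",(308,237)),
(T,"jig",(256,227)),(T,"anvil_face",(244,209)),(T,"plate_edge",(244,232)),(T,"bar_push",(291,266)),(T,"wedge_push",(243,254))]
best=min((fit(obs,[450,0,y,5,-120]) for y in np.arange(-3,3,.7)),key=lambda r:r.cost)
p=best.x; print(np.round(p,3),best.cost); print(np.round(best.fun,1))
for q,P in dict(barpush=[0,p[4],45],wp=pts(0,p[3])["wedge_push"],edge=[-44,11,105]).items(): print(q,np.round(J(p,P)))
np.save("p.npy",p)
im=T["img"].copy()
# spare cap
for n,uv in (("sp0",(336,270)),):
    M=np.linalg.inv(T["world_to_cam"]); d=M[:3,:3]@[(uv[0]-T["cx"])/T["fx"],(uv[1]-T["cy"])/T["fy"],1]; print(n,M[:3,3]+d*(10-M[2,3])/d[2])
for uv in ((333,243),(322,243),(322,175),(345,80)): d=M[:3,:3]@[(uv[0]-T["cx"])/T["fx"],(uv[1]-T["cy"])/T["fy"],1]; print(uv,M[:3,3]+d*(60-M[2,3])/d[2])
print(arm.observe()["tcp_rot"])
E
```

```text
[278. 939. 742.] 395.19746644153753
[ 438.  286. 1200.] 472.1080062473905
[ 512.12   275.81    -0.838    8.112 -124.064] 28.96811200873227
[ 3.3 -2.3 -2.6 -1.1 -1.  -2.1  0.7  0.1 -0.9 -4.4  1.1  0.4 -1.1  1.5
 -3.9  1.6  0.2 -1.1 -2.2  1.1  0.6]
barpush [[420. 193.  45.]]
wp [[442. 315.  45.]]
edge [[491. 316. 105.]]
sp0 [407.93897905  78.69621818  10.        ]
(333, 243) [472.96547078  93.68649008  60.        ]
(322, 243) [472.6860713  120.13197267  60.        ]
(322, 175) [638.35000506 118.41374184  60.        ]
(345, 80) [883.25815882  57.54917203  60.        ]
[ 3.10725710e+00  4.62930744e-01 -2.24008819e-05]
```

```bash
cat >> h.py <<'E'
def target(p,P,dyaw,lean,sx):  # push dir yaw (world), lean back, tool x sign
    d=np.array([np.cos(dyaw),np.sin(dyaw),0]); Z=np.array([0,0,1.])
    z=-np.cos(lean)*Z+np.sin(lean)*d; y=np.cross(z,d)*1.; y/=np.linalg.norm(y); y*=sx
    return np.array(P,float),R.from_matrix(np.c_[np.cross(y,z),y,z])
def delta(tg,cur=None):
    if cur is None:
        o=arm.observe(); cur=(np.array(o["eef_pos"]),R.from_rotvec(o["tcp_rot"]))
    rv=(cur[1].inv()*tg[1]).as_rotvec(); t=cur[1].inv().apply(tg[0]-cur[0])/10
    print("turn",np.round(rv,3),"cm (old axes)",np.round(t,2),"cm (new axes)",np.round(tg[1].inv().apply(tg[0]-cur[0])/10,2)); return tg
E
python3 - <<'E'
from h import *
p=np.load("p.npy"); o=arm.observe(); r=R.from_rotvec(o["tcp_rot"]); c=(np.array(o["eef_pos"]),r)
a=delta((np.array([370,-250,330.]),r),c); b=delta((np.array([370,120,330.]),r),a)
B=J(p,[0,p[4]-70,330])[0]; t=target(p,B,p[2]+np.pi/2,np.radians(25),1); delta(t,b); print(B)
E
```

```text
turn [0. 0. 0.] cm (old axes) [ 28.1  -17.8   -9.87] cm (new axes) [ 28.1  -17.8   -9.87]
turn [0. 0. 0.] cm (old axes) [ 10.79 -35.39  -0.  ] cm (new axes) [ 10.79 -35.39  -0.  ]
turn [ 0.095  0.429 -0.43 ] cm (old axes) [ 0.55 -2.55 -0.  ] cm (new axes) [ 1.43 -2.07  0.67]
[367.87480279 145.98626143 330.        ]
```

Emit:
send_rows(increments=[[[0, 0, 0, 3.5, -2.2, -1.23, 1], [0, 0, 0, 3.5, -2.2, -1.23, 1], [0, 0, 0, 3.5, -2.2, -1.23, 1], [0, 0, 0, 3.5, -2.2, -1.23, 1], [0, 0, 0, 3.5, -2.2, -1.23, 1], [0, 0, 0, 3.5, -2.2, -1.23, 1], [0, 0, 0, 3.5, -2.2, -1.23, 1], [0, 0, 0, 3.5, -2.2, -1.23, 1]]])

```text
t: 1.9
eef_pos: [370.3, -251.1, 330.3]
tcp_rot: [3.107, 0.463, 0.001]
force: [0.8, -0.1, 0.1]
finger_gap: -0.2
grip_force: 0.0
```

Emit:
send_rows(increments=[[[0, 0, 0, 1.4, -4.8, 0, 1], [0, 0, 0, 1.4, -4.8, 0, 1], [0, 0, 0, 1.4, -4.8, 0, 1], [0, 0, 0, 1.4, -4.8, 0, 1], [0, 0, 0, 1.4, -4.8, 0, 1], [0, 0, 0, 1.4, -4.8, 0, 1], [0, 0, 0, 1.4, -4.8, 0, 1], [0, 0, 0, 1.4, -4.8, 0, 1]]])

```text
t: 2.9
eef_pos: [364.4, 149.4, 329.9]
tcp_rot: [3.107, 0.463, 0.001]
force: [0.8, -0.3, 0.2]
finger_gap: 0.1
grip_force: 0.0
```

Emit:
send_rows(increments=[[[0.025, 0.107, -0.107, 0, 0, 0, 1], [0.025, 0.107, -0.107, 0, 0, 0, 1], [0.025, 0.107, -0.107, 0, 0, 0, 1], [0.025, 0.107, -0.107, 0, 0, 0, 1], [0, 0, 0, 0, 0, 0, 1]]])

```text
t: 3.52
eef_pos: [364.4, 146.9, 329.7]
tcp_rot: [-2.73, -1.04, -0.602]
force: [0.2, -0.8, -0.4]
finger_gap: 0.0
grip_force: 0.0
```

Run:
```python
from h import *
p=np.load("p.npy"); o=arm.observe(); print(np.round(o["eef_pos"]),np.round(o["joints"],2),o["t"],np.round(o["force"],1),o["finger_gap"])
c=arm.capture("wrist"); c["world_to_cam"]=np.array(c["world_to_cam"]); np.savez("pics/w1.npz",**c)
im=c["img"].copy()
for q,P in list(pts(0,p[3]).items())+[("bar_push",[0,p[4],45])]:
    r=arm.landmark_of("wrist",q); u=proj(c,J(p,[0,p[4],45] if q=="bar_push" else P))[0]
    print(q,np.round(u),[(np.round(d["uv"]).tolist(),round(d["score"],2)) for d in r][:2])
    cv2.circle(im,tuple(int(v) for v in u),3,(0,0,255),1)
    for d in r[:1]: cv2.circle(im,tuple(int(v) for v in d["uv"]),3,(0,255,0),-1)
cv2.imwrite("pics/w1.png",im)
```

```text
[364. 147. 330.] [ 0.11 -0.66  1.82  0.25  1.61  1.01] 3.525 [ 0.2 -0.8 -0.4] 0.030122593922083923
jig [259. 108.] [([262.0, 107.0], 0.68)]
anvil_face [259.  69.] []
plate_edge [226.  71.] []
wedge_push [208. 114.] [([202.0, 112.0], 0.76)]
bar_push [260. 180.] [([259.0, 181.0], 0.72)]
bar_push [260. 180.] [([259.0, 181.0], 0.72)]
```

View pics/w1.png

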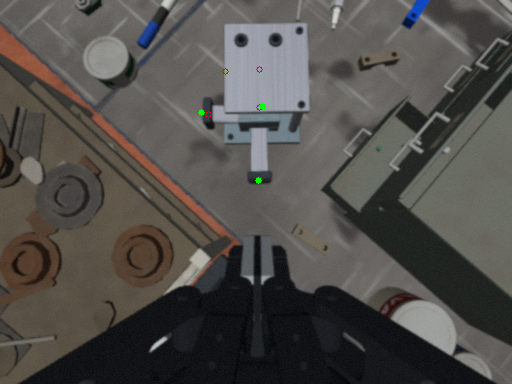

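Run:
```python
from h import *
p=np.load("p.npy"); S,T,W=load("scene"),load("top"),load("w1")
obs=[(S,"plate_edge",(291,210)),(S,"bar_push",(332,204)),(S,"wedge_push",(308,237)),(T,"jig",(256,227)),(T,"plate_edge",(244,232)),(T,"bar_push",(291,266)),(T,"wedge_push",(243,254)),
(W,"jig",(262,107)),(W,"wedge_push",(202,112)),(W,"bar_push",(259,181))]
r=fit(obs,p); p=r.x; print(np.round(p,3),np.round(r.fun,1)); np.save("p.npy",p)
y=p[2]+np.pi/2; L=np.radians(25)
a=delta(target(p,J(p,[0,p[4]-60,80])[0],y,L,1)); b=delta(target(p,J(p,[0,p[4]-25,42])[0],y,L,1),a); print(a[0],b[0])
```

```text
[ 513.765  274.353   -0.862   -0.75  -125.528] [-1.9 -2.8  1.3  0.3 -0.7 -2.4  1.7 -0.3 -3.5  0.5  0.3 -0.5 -5.1  2.4
 -1.5  0.6  1.1  0.6  0.1 -0.5 -1.2]
turn [-0.015  0.001  0.018] cm (old axes) [-9.65  0.27 23.04] cm (new axes) [-9.67  0.11 23.03]
turn [0. 0. 0.] cm (old axes) [ 1.57 -0.    4.92] cm (new axes) [ 1.57 -0.    4.92]
[372.95438511 153.55135665  80.        ] [399.5184608  176.34060592  42.        ]
```

Emit:
send_rows(increments=[[[-0.015, 0, 0.018, -2.4, 0, 4.6, 1], [0, 0, 0, -2.4, 0, 4.6, 1], [0, 0, 0, -2.4, 0, 4.6, 1], [0, 0, 0, -2.4, 0, 4.6, 1], [0, 0, 0, 0, 0, 4.6, 1], [0, 0, 0, 0, 0, 0, 1]]])

```text
t: 4.62
eef_pos: [370.3, 154.5, 76.9]
tcp_rot: [-2.748, -1.018, -0.596]
force: [0.0, -0.0, -0.0]
finger_gap: 0.2
grip_force: 0.0
```

Emit:
send_rows(increments=[[[0, 0, 0, 0.5, 0, 1.6, 1], [0, 0, 0, 0.5, 0, 1.6, 1], [0, 0, 0, 0.5, 0, 1.7, 1], [0, 0, 0, 0, 0, 0, 1]]])

```text
t: 5.12
eef_pos: [398.9, 177.0, 43.7]
tcp_rot: [-2.746, -1.019, -0.609]
force: [-0.5, 0.2, 0.7]
finger_gap: -0.0
grip_force: 0.0
```

Run:
```python
from h import *
p=np.load("p.npy")
for q in ("tip",):
    o=arm.observe(); print(np.round(o["eef_pos"]),np.round(o["joints"],2),np.round(o["force"],1))
c=arm.capture("wrist"); c["world_to_cam"]=np.array(c["world_to_cam"])
print(proj(c,J(p,[[0,p[4],45],[0,p[4],67],[0,p[4],13]])),proj(c,[o["eef_pos"]]))
cv2.imwrite("pics/w2.png",c["img"])
L=np.radians(25);print("unit d in tool", R.from_rotvec(o["tcp_rot"]).inv().apply([np.cos(p[2]+np.pi/2),np.sin(p[2]+np.pi/2),0]))
```

```text
[399. 177.  44.] [ 0.2  -0.36  2.21  0.26  0.92  0.94] [-0.5  0.2  0.7]
[[258.27807374 200.70328263]
 [258.52212269 197.90295398]
 [258.02045814 203.65928128]] [[256.61301112 248.94544665]]
unit d in tool [0.90639961 0.00097648 0.42242017]
```

View pics/w2.png

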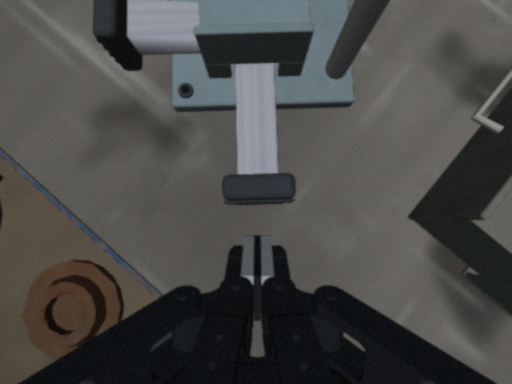

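The wrist view shows the end plate squarely ahead of the fingertips, at columns 223–295 and rows 175–203. The fingertips are centred at column 257, so I can push straight.

Emit:
send_rows(increments=[[[0, 0, 0, 0.272, 0, 0.127, 1], [0, 0, 0, 0.272, 0, 0.127, 1], [0, 0, 0, 0.272, 0, 0.127, 1], [0, 0, 0, 0.272, 0, 0.127, 1], [0, 0, 0, 0.272, 0, 0.127, 1], [0, 0, 0, 0.272, 0, 0.127, 1]]])

```text
t: 5.92
eef_pos: [412.2, 188.5, 42.4]
tcp_rot: [-2.747, -1.018, -0.608]
force: [-1.2, -2.3, 0.9]
finger_gap: -0.2
grip_force: 1.0
```

Emit:
send_rows(increments=[[[0, 0, 0, 0.272, 0, 0.127, 1], [0, 0, 0, 0.272, 0, 0.127, 1], [0, 0, 0, 0.272, 0, 0.127, 1], [0, 0, 0, 0.272, 0, 0.127, 1]]])

```text
t: 6.42
eef_pos: [421.2, 196.3, 42.4]
tcp_rot: [-2.747, -1.018, -0.608]
force: [-2.7, -0.2, 0.1]
finger_gap: 0.2
grip_force: 1.0
```

Emit:
send_rows(increments=[[[0, 0, 0, 0.18, 0, 0.085, 1], [0, 0, 0, 0.18, 0, 0.085, 1], [0, 0, 0, 0.18, 0, 0.085, 1]]])

```text
t: 6.8
eef_pos: [425.8, 200.2, 42.4]
tcp_rot: [-2.747, -1.018, -0.609]
force: [-2.1, 0.2, -0.2]
finger_gap: -0.1
grip_force: 1.0
```

Emit:
send_rows(increments=[[[0, 0, 0, 0.09, 0, 0.042, 1], [0, 0, 0, 0.09, 0, 0.042, 1], [0, 0, 0, 0.09, 0, 0.042, 1]]])

```text
t: 7.18
eef_pos: [428.0, 202.0, 42.4]
tcp_rot: [-2.747, -1.017, -0.609]
force: [-1.8, -0.3, -0.0]
finger_gap: 0.3
grip_force: 1.1
```

Emit:
send_rows(increments=[[[0, 0, 0, 0.09, 0, 0.042, 1], [0, 0, 0, 0.09, 0, 0.042, 1], [0, 0, 0, 0.09, 0, 0.042, 1]]])

```text
t: 7.55
eef_pos: [430.3, 204.0, 42.4]
tcp_rot: [-2.747, -1.018, -0.609]
force: [-2.8, -0.3, -1.5]
finger_gap: 0.1
grip_force: 1.2
```

Emit:
send_rows(increments=[[[0, 0, 0, 0.09, 0, 0.042, 1], [0, 0, 0, 0.09, 0, 0.042, 1]]])

```text
t: 7.8
eef_pos: [431.9, 205.3, 42.5]
tcp_rot: [-2.747, -1.018, -0.609]
force: [-2.9, -0.5, -1.2]
finger_gap: 0.0
grip_force: 1.2
```

Run:
```python
from h import *
p=np.load("p.npy")
o=arm.observe(); print(np.round(o["force"],1), "bar face jig y est", (o["eef_pos"][0]-p[0])*-np.sin(p[2])+(o["eef_pos"][1]-p[1])*np.cos(p[2])+10)
ims=[]
for n in ("scene","wrist"):
    c=arm.capture(n); im=c["img"]
    if n=="scene": im=cv2.resize(im[160:260,220:350],None,fx=3,fy=3,interpolation=2)
    else: im=im[:300]
    cv2.imwrite(f"pics/b_{n}.png",im); ims.append(im)
w=max(i.shape[1] for i in ims)
cv2.imwrite("pics/b.png",np.vstack([cv2.copyMakeBorder(i,0,0,0,w-i.shape[1],0) for i in ims]))
```

```text
[-2.9 -0.5 -1.2] bar face jig y est -97.13235762951952
```

View pics/b.png

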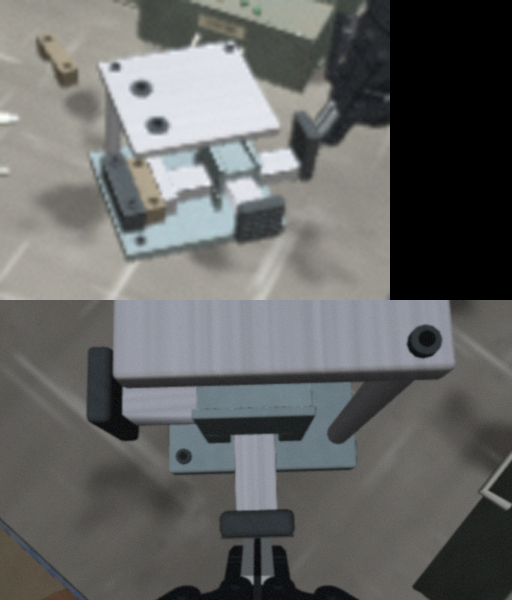

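The scene crop shows the brown cap (150,185) almost on the dark anvil (122,190), with the bar nose touching it. The tool is square on the end plate, so I keep pushing.

Emit:
send_rows(increments=[[[0, 0, 0, 0.09, 0, 0.042, 1], [0, 0, 0, 0.09, 0, 0.042, 1]]])

```text
t: 8.15
eef_pos: [432.7, 206.0, 42.2]
tcp_rot: [-2.748, -1.019, -0.606]
force: [-15.3, -12.2, 10.5]
finger_gap: -0.0
grip_force: 9.3
```

Emit:
send_rows(increments=[[[0, 0, 0, 0.09, 0, 0.042, 1], [0, 0, 0, 0.09, 0, 0.042, 1]]])

```text
t: 8.4
eef_pos: [433.0, 206.3, 41.9]
tcp_rot: [-2.75, -1.021, -0.599]
force: [-31.9, -25.1, 26.9]
finger_gap: 0.3
grip_force: 20.4
```

Emit:
send_rows(increments=[[[0, 0, 0, 0.09, 0, 0.042, 1]]])

```text
t: 8.52
eef_pos: [433.1, 206.4, 41.8]
tcp_rot: [-2.751, -1.022, -0.596]
force: [-41.5, -32.1, 36.7]
finger_gap: 0.2
grip_force: 26.3
```

The batched steps overshot the 5–10 N I was aiming for, reaching about 52 N on the fingertips. I'm backing off at once, then checking the seating.

Emit:
send_rows(increments=[[[0, 0, 0, -0.18, 0, -0.085, 1], [0, 0, 0, -0.09, 0, -0.042, 1], [0, 0, 0, 0, 0, 0, 1]]])

```text
t: 8.9
eef_pos: [432.6, 205.8, 41.7]
tcp_rot: [-2.749, -1.018, -0.605]
force: [-6.2, -5.2, 0.8]
finger_gap: -0.0
grip_force: 4.4
```

Emit:
send_rows(increments=[[[0, 0, 0, -0.18, 0, -0.085, 1], [0, 0, 0, -1.8, 0, -0.85, 1], [0, 0, 0, -1.8, 0, -0.85, 1], [0, 0, 0, 1.9, 0, -4.1, 1], [0, 0, 0, 1.9, 0, -4.1, 1], [0, 0, 0, 1.9, 0, -4.1, 1], [0, 0, 0, 1.9, 0, -4.1, 1], [0, 0, 0, 0, 0, 0, 1]]])

```text
t: 9.9
eef_pos: [403.2, 179.7, 228.8]
tcp_rot: [-2.745, -1.018, -0.624]
force: [0.4, 0.9, -0.1]
finger_gap: -0.0
grip_force: 0.0
```

Run:
```python
from h import *
p=np.load("p.npy"); o=arm.observe(); print(o["eef_pos"],np.round(o["joints"],2))
for n in ("scene","top","wrist"):
    c=arm.capture(n); c["world_to_cam"]=np.array(c["world_to_cam"]); np.savez(f"pics/{n}2.npz",**c)
    for q in ("wedge_push","bar_push","plate_edge"):
        print(n,q,[(np.round(d["uv"],1).tolist(),round(d["score"],2)) for d in arm.landmark_of(n,q)][:2])
    if n!="wrist": print("proj w=0,8",proj(c,J(p,[pts(0,0)["wedge_push"],pts(0,8)["wedge_push"]])))
    else: print(proj(c,J(p,[pts(0,0)["wedge_push"],pts(0,8)["wedge_push"],[0,-95.5,45],[-44,11,105]])))
    if n=="scene": cv2.imwrite("pics/s2.png",cv2.resize(c["img"][160:260,220:350],None,fx=5,fy=5,interpolation=2))
d=p[2]; L=np.radians(38); w=pts(0,3)["wedge_push"]
a=delta(target(p,J(p,[-160,-26,250])[0],d,L,-1)); b=delta(target(p,J(p,[-130,-26,80])[0],d,L,-1),a)
print(a[0],b[0])
```

```text
[403.16499568 179.68655337 228.82481542] [ 0.2  -0.54  1.95  0.21  1.34  1.06]
scene wedge_push [([305.4, 234.1], 0.54)]
scene bar_push [([322.8, 206.6], 0.77)]
scene plate_edge [([288.9, 207.1], 0.79)]
proj w=0,8 [[307.22375489 234.43073063]
 [306.06933842 232.29654869]]
top wedge_push [([242.2, 257.6], 0.44)]
top bar_push [([285.7, 255.7], 0.76)]
top plate_edge [([240.7, 229.2], 0.91)]
proj w=0,8 [[238.16825544 256.18721997]
 [240.70303198 254.05752087]]
wrist wedge_push [([184.8, 126.0], 0.93)]
wrist bar_push [([258.4, 186.6], 0.85)]
wrist plate_edge [([206.7, 66.6], 0.76), ([326.4, 284.4], 0.21)]
[[182.89214524 123.54428943]
 [190.17296286 123.84354903]
 [257.86736628 185.31758719]
 [211.45967889  66.54517452]]
turn [-0.185 -0.854 -1.626] cm (old axes) [ 12.14 -15.89   2.69] cm (new axes) [ 10.87  12.14 -11.89]
turn [0. 0. 0.] cm (old axes) [ 8.1  -0.   15.24] cm (new axes) [ 8.1  -0.   15.24]
[389.85251647 378.85924223 250.        ] [409.3861587  356.09003449  80.        ]
```

View pics/s2.png

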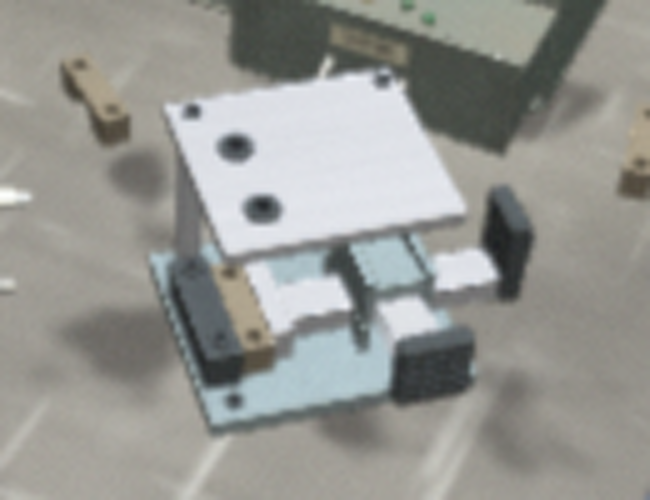

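The scene crop shows the cap flat against the anvil with the nose tight on it, and the bar's end plate undisturbed. Next is the wedge.

Emit:
send_rows(increments=[[[0, 0, 0, 1.52, -1.99, 0.34, 1], [0, 0, 0, 1.52, -1.99, 0.34, 1], [0, 0, 0, 1.52, -1.99, 0.34, 1], [0, 0, 0, 1.52, -1.99, 0.34, 1], [0, 0, 0, 1.52, -1.99, 0.34, 1], [0, 0, 0, 1.52, -1.99, 0.34, 1], [0, 0, 0, 1.52, -1.99, 0.34, 1], [0, 0, 0, 1.52, -1.99, 0.34, 1]]])

```text
t: 11.5
eef_pos: [389.8, 380.2, 250.0]
tcp_rot: [-2.747, -1.018, -0.609]
force: [0.0, -0.5, -0.0]
finger_gap: -0.1
grip_force: 0.0
```

Emit:
send_rows(increments=[[[-0.0154, -0.0712, -0.1355, 0, 0, 0, 1], [-0.0154, -0.0712, -0.1355, 0, 0, 0, 1], [-0.0154, -0.0712, -0.1355, 0, 0, 0, 1], [-0.0154, -0.0712, -0.1355, 0, 0, 0, 1], [-0.0154, -0.0712, -0.1355, 0, 0, 0, 1], [-0.0154, -0.0712, -0.1355, 0, 0, 0, 1]]])

```text
t: 12.25
eef_pos: [390.1, 379.4, 249.9]
tcp_rot: [2.129, 1.954, 0.106]
force: [0.4, 1.4, 0.0]
finger_gap: 0.0
grip_force: 0.0
```

Emit:
send_rows(increments=[[[-0.0154, -0.0712, -0.1355, 0, 0, 0, 1], [-0.0154, -0.0712, -0.1355, 0, 0, 0, 1], [-0.0154, -0.0712, -0.1355, 0, 0, 0, 1], [-0.0154, -0.0712, -0.1355, 0, 0, 0, 1], [-0.0154, -0.0712, -0.1355, 0, 0, 0, 1], [-0.0154, -0.0712, -0.1355, 0, 0, 0, 1], [0, 0, 0, 0, 0, 0, 1]]])

```text
t: 13.12
eef_pos: [389.3, 379.7, 248.8]
tcp_rot: [1.05, 2.286, -0.363]
force: [-0.2, -0.0, 0.6]
finger_gap: 0.3
grip_force: 0.0
```

Run:
```python
from h import *
p=np.load("p.npy"); o=arm.observe(); print(o["t"],o["eef_pos"],np.round(o["joints"],2))
c=arm.capture("wrist"); c["world_to_cam"]=np.array(c["world_to_cam"])
for q in ("wedge_push","bar_push","plate_edge"):
    print(q,[(np.round(d["uv"],1).tolist(),round(d["score"],2)) for d in arm.landmark_of("wrist",q)][:2])
print(proj(c,J(p,[pts(0,0)["wedge_push"],pts(0,8)["wedge_push"],[0,-95.5,45],[-44,11,105]])))
L=np.radians(38)
a=delta(target(p,J(p,[-130,-26,90])[0],p[2],L,-1)); b=delta(target(p,J(p,[-105,-26,43])[0],p[2],L,-1),a)
```

```text
13.125 [389.2532621  379.7401282  248.80593453] [ 1.01  0.23  1.29 -0.65  1.8   0.21]
wedge_push [([255.2, 100.1], 0.6)]
bar_push [([201.2, 147.7], 0.82)]
plate_edge [([293.3, 161.9], 0.72)]
[[257.90117389  98.10799114]
 [257.88335072 103.03384732]
 [204.49962703 147.79569793]
 [291.99347608 164.356521  ]]
turn [ 0.    -0.001 -0.003] cm (old axes) [ 7.49 -0.07 14.5 ] cm (new axes) [ 7.51 -0.05 14.49]
turn [0. 0. 0.] cm (old axes) [ 0.92 -0.    5.24] cm (new axes) [ 0.92 -0.    5.24]
```

Emit:
send_rows(increments=[[[0, 0, 0, 1.88, 0, 3.6, 1], [0, 0, 0, 1.88, 0, 3.6, 1], [0, 0, 0, 1.88, 0, 3.6, 1], [0, 0, 0, 1.88, 0, 3.6, 1], [0, 0, 0, 0, 0, 0, 1]]])

```text
t: 13.95
eef_pos: [408.4, 355.1, 87.7]
tcp_rot: [1.052, 2.285, -0.369]
force: [0.0, -0.6, 0.2]
finger_gap: -0.1
grip_force: 0.0
```

Emit:
send_rows(increments=[[[0, 0, 0, 0.3, 0, 1.75, 1], [0, 0, 0, 0.3, 0, 1.75, 1], [0, 0, 0, 0.4, 0, 1.75, 1], [0, 0, 0, 0.1, 0, 0.2, 1]]])

```text
t: 14.45
eef_pos: [425.1, 337.0, 39.0]
tcp_rot: [1.051, 2.285, -0.365]
force: [-0.1, -0.3, -0.9]
finger_gap: -0.4
grip_force: 0.0
```

Run:
```python
from h import *
p=np.load("p.npy"); o=arm.observe(); print(o["t"],o["eef_pos"],np.round(o["joints"],2),np.round(o["force"],1))
c=arm.capture("wrist"); cv2.imwrite("pics/w3.png",c["img"])
a=np.radians(8); u=[np.cos(p[2])*np.cos(a),np.sin(p[2])*np.cos(a),-np.sin(a)]
print("ramp dir in tool",R.from_rotvec(o["tcp_rot"]).inv().apply(u)); 
delta(target(p,J(p,[-105,-26,40])[0],p[2],np.radians(38),-1))
```

```text
14.45 [425.08077115 337.004796    39.0419109 ] [ 0.92  0.39  1.54 -0.66  1.42  0.38] [-0.1 -0.3 -0.9]
ramp dir in tool [-0.69442784  0.0016806   0.71956038]
turn [-0.002  0.    -0.   ] cm (old axes) [-0.08  0.01  0.  ] cm (new axes) [-0.08  0.01  0.  ]
```

View pics/w3.png

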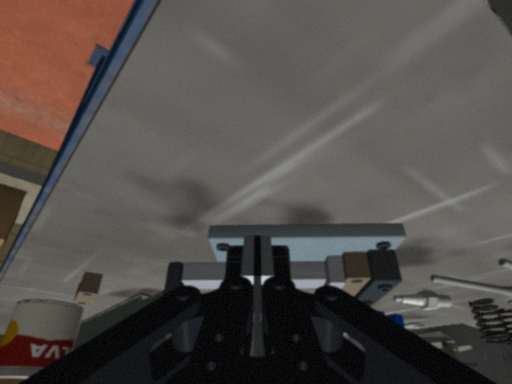

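The wrist view shows the fingers lined up on the wedge line, at column 258 with the base plate spanning columns 208–405. I push along the ramp.

Emit:
send_rows(increments=[[[0, 0, 0, -0.17, 0, 0.18, 1], [0, 0, 0, -0.17, 0, 0.18, 1], [0, 0, 0, -0.17, 0, 0.18, 1], [0, 0, 0, -0.17, 0, 0.18, 1], [0, 0, 0, -0.17, 0, 0.18, 1], [0, 0, 0, -0.17, 0, 0.18, 1], [0, 0, 0, -0.17, 0, 0.18, 1]]])

```text
t: 15.38
eef_pos: [436.4, 325.2, 37.9]
tcp_rot: [1.051, 2.285, -0.361]
force: [-2.0, 1.7, 2.0]
finger_gap: 0.2
grip_force: 1.3
```

Emit:
send_rows(increments=[[[0, 0, 0, -0.17, 0, 0.18, 1], [0, 0, 0, -0.17, 0, 0.18, 1], [0, 0, 0, -0.17, 0, 0.18, 1], [0, 0, 0, -0.17, 0, 0.18, 1]]])

```text
t: 15.88
eef_pos: [443.0, 317.8, 36.5]
tcp_rot: [1.051, 2.285, -0.361]
force: [-0.8, 3.2, 1.0]
finger_gap: 0.0
grip_force: 1.3
```

Emit:
send_rows(increments=[[[0, 0, 0, -0.17, 0, 0.18, 1], [0, 0, 0, -0.17, 0, 0.18, 1], [0, 0, 0, -0.17, 0, 0.18, 1], [0, 0, 0, -0.17, 0, 0.18, 1]]])

```text
t: 16.38
eef_pos: [449.3, 310.2, 34.9]
tcp_rot: [1.051, 2.285, -0.361]
force: [-0.9, 2.6, 1.0]
finger_gap: 0.3
grip_force: 1.3
```

Emit:
send_rows(increments=[[[0, 0, 0, -0.07, 0, 0.072, 1], [0, 0, 0, -0.07, 0, 0.072, 1]]])

```text
t: 16.62
eef_pos: [450.5, 308.7, 34.7]
tcp_rot: [1.051, 2.285, -0.362]
force: [-1.1, 2.2, 0.2]
finger_gap: -0.3
grip_force: 1.3
```

Emit:
send_rows(increments=[[[0, 0, 0, -0.07, 0, 0.072, 1], [0, 0, 0, -0.07, 0, 0.072, 1]]])

```text
t: 16.88
eef_pos: [451.8, 307.3, 34.4]
tcp_rot: [1.051, 2.285, -0.361]
force: [-1.3, 3.5, 0.3]
finger_gap: 0.2
grip_force: 1.3
```

Emit:
send_rows(increments=[[[0, 0, 0, -0.07, 0, 0.072, 1]]])

```text
t: 17.0
eef_pos: [452.4, 306.5, 34.3]
tcp_rot: [1.051, 2.285, -0.361]
force: [-0.8, 2.6, 1.6]
finger_gap: -0.2
grip_force: 1.3
```

Emit:
send_rows(increments=[[[0, 0, 0, -0.07, 0, 0.072, 1]]])

```text
t: 17.12
eef_pos: [453.0, 305.9, 34.1]
tcp_rot: [1.051, 2.285, -0.361]
force: [-3.6, 5.0, 0.8]
finger_gap: -0.1
grip_force: 2.9
```

Emit:
send_rows(increments=[[[0, 0, 0, -0.07, 0, 0.072, 1]]])

```text
t: 17.25
eef_pos: [453.3, 305.6, 34.1]
tcp_rot: [1.051, 2.286, -0.36]
force: [-5.7, 7.4, 4.0]
finger_gap: -0.0
grip_force: 4.6
```

Resistance is now rising (9 N). I go on one step at a time.

Emit:
send_rows(increments=[[[0, 0, 0, -0.07, 0, 0.072, 1]]])

```text
t: 17.38
eef_pos: [453.7, 305.3, 34.0]
tcp_rot: [1.051, 2.287, -0.36]
force: [-7.7, 9.3, 4.7]
finger_gap: 0.1
grip_force: 6.2
```

Emit:
send_rows(increments=[[[0, 0, 0, -0.07, 0, 0.072, 1]]])

```text
t: 17.5
eef_pos: [454.0, 305.0, 34.0]
tcp_rot: [1.052, 2.287, -0.359]
force: [-12.5, 10.9, 5.9]
finger_gap: -0.1
grip_force: 7.9
```

16.6 N; one more step, then hold.

Emit:
send_rows(increments=[[[0, 0, 0, -0.07, 0, 0.072, 1], [0, 0, 0, 0, 0, 0, 1]]])

```text
t: 17.75
eef_pos: [454.3, 304.6, 34.0]
tcp_rot: [1.051, 2.288, -0.358]
force: [-12.6, 10.4, 6.3]
finger_gap: -0.1
grip_force: 8.3
```

Emit:
send_rows(increments=[[[0, 0, 0, -0.07, 0, 0.072, 1], [0, 0, 0, 0, 0, 0, 1]]])

```text
t: 18.0
eef_pos: [454.7, 304.3, 33.9]
tcp_rot: [1.051, 2.289, -0.358]
force: [-15.6, 12.7, 7.3]
finger_gap: -0.2
grip_force: 9.9
```

The push reached 20 N and the wedge is jammed. Now I withdraw straight back, then up.

Emit:
send_rows(increments=[[[0, 0, 0, 0.3, 0, -0.24, 1], [0, 0, 0, 0.6, 0, -0.48, 1], [0, 0, 0, 2.4, 0, -1.9, 1], [0, 0, 0, 2.4, 0, -1.9, 1], [0, 0, 0, -2.5, 0, -3.2, 1], [0, 0, 0, -2.5, 0, -3.2, 1], [0, 0, 0, -2.5, 0, -3.2, 1], [0, 0, 0, 0, 0, 0, 1]]])

```text
t: 19.0
eef_pos: [409.8, 358.1, 159.3]
tcp_rot: [1.054, 2.283, -0.354]
force: [0.1, -0.0, -0.4]
finger_gap: 0.1
grip_force: 0.0
```

Run:
```python
from h import *
p=np.load("p.npy"); o=arm.observe(); print(o["t"],o["eef_pos"],np.round(o["force"],1))
ims=[]
for n in ("scene","wrist"):
    c=arm.capture(n); c["world_to_cam"]=np.array(c["world_to_cam"])
    for q in ("wedge_push","bar_push"): print(n,q,[(np.round(d["uv"],1).tolist(),round(d["score"],2)) for d in arm.landmark_of(n,q)][:1])
    print(proj(c,J(p,[pts(0,30)["wedge_push"],pts(0,36)["wedge_push"],[0,-95.5,45]])))
    ims.append(cv2.resize(c["img"][160:260,220:350],(512,394),interpolation=2)[:300] if n=="scene" else c["img"][:300])
cv2.imwrite("pics/end.png",np.vstack(ims))
```

```text
19.0 [409.84379917 358.08601065 159.33468865] [ 0.1 -0.  -0.4]
scene wedge_push [([301.8, 227.2], 0.61)]
scene bar_push [([324.1, 206.1], 0.61)]
[[302.97508988 226.57617865]
 [302.15104976 225.05276695]
 [322.20702991 206.01497194]]
wrist wedge_push [([256.7, 163.8], 0.73)]
wrist bar_push []
[[258.61612117 164.85932257]
 [258.59436648 167.95721032]
 [192.92041829 197.96589754]]
```

View pics/end.png

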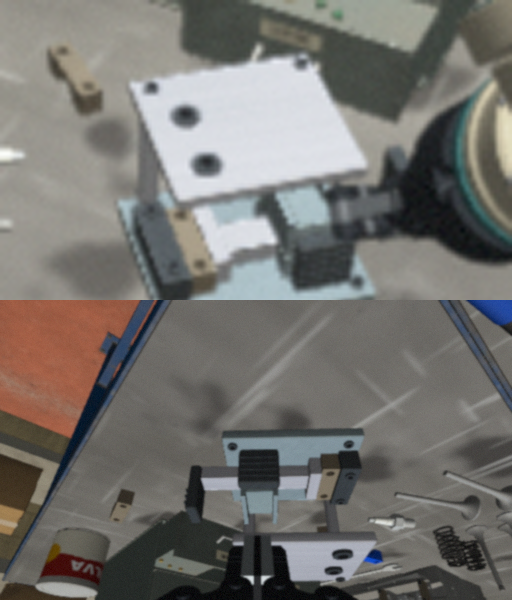

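The final pictures show the cap tight between nose and anvil (lower picture, columns 308–360, rows 455–500). The wedge is driven in, its plate near (257,465), and the tool is clear. I hand in.

```bash
python3 -c "
from rig import arm
print(arm.hand_in())"
```

```text
the job is handed in; nothing more can be done
None
```

I clamped the cap square on the anvil, jammed the wedge with a 20 N push and handed the job in at about 19 s with the tool clear, but the bar push briefly overshot to about 52 N instead of 5–10 N before I eased off; the result of the judging was not shown.

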